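# Stow the vial dish with transfer forceps

## Robot

A 6-joint arm with a two-finger parallel gripper is mounted at the origin on the work surface. World frame = base frame: x ahead of the robot, y to its left, z up, the work surface at z = 0. Lengths are in mm, angles in rad, forces in N, time in s.
With the tool pointing down it reaches from about 275 to 1000 mm from the base axis. Payload 8.4 kg.
Tool frame: the origin (TCP) lies at the very end of the fingers, on their centre line; the grasp point (between the pads) lies 19 mm behind it; z points along the fingers, y is the line along which they close (so a half turn about z gives the same grasp; the last joint's range is limited). The gripper opens to 85 mm and grips with 20 to 120 N. Pads are 22 mm wide; open, the fingers measure 114 mm over their backs; the gripper's body (76 mm by 85 mm) begins 54 mm behind the grasp point. The pads swing forward as they close: fully open they stand 13 mm farther back than shut.
Start: joints at [-1.28, 0.353, 1.633, -0, 1.155, -0.002], TCP at [180.395, -598.403, 231.281] pointing down, gripper open.
Joint ranges: [-2.63, 2.63], [-0.92, 2.1], [0.06, 2.66], [-1.3, 4.44], [0, 2.69], [-3.02, 3.02]. Speed limits (rad/s): [2.22, 2.22, 2.79, 3.14, 3.14, 3.14].

## Interface

Orientations are given as [roll, pitch, yaw] about the fixed x, y, z axes, in that order (R = Rz(yaw) Ry(pitch) Rx(roll)).
In Python, from rig import r, vision gives the robot as it stands. The module is installed in compiled form; this text tells all that it offers.
- The arm moves only by the tool play_rows, never from a script. Its argument "steps" is a list of rows, each an object with "delta_pos": the shift along the tool's x, y, z in cm, a list of three; "yaw": the turn about the tool's z in rad; "jaw": the opening in per cent of the stroke, from 0 (shut) to 100 (fully open). A call has exactly 8 rows; each row is the pose to reach, as a shift and turn from the pose commanded when the call began, along the tool's axes at that moment; what a row does not reach only later rows make up. A row lasts 1/10 s, in which the tool goes at most 50 mm and 8.59 degrees, less where a joint would pass 70% of its speed; a pose out of reach is approached as far as the arm can. A call with a gripper value outside its range is refused whole. The fingers move at their own pace and stop on an object; "grip_force" is the grip in N (left out, the last holds). Time passes only in rows, so rows that repeat a pose let the fingers close, or fill a call up. It gives the time, the measured TCP pose, the force, the opening and the grip force at its end, in the units of the state.
- r.sense(): the state, without advancing time (a new reading comes with each control period).
- vision.grab_frame(name): name is "scene" or "top" or "wrist"; returns (picture, depth): 480x640x3 uint8, red, green, blue; 480x640 float32, mm along the optical axis (not along the pixel's ray), 0 where there is no reading.
- vision.calibration(name): a dict with "mtx" (3x3 intrinsics, pixels), "k1" (the pictures are not rectified: a ray, as slopes to the right and down, at radius r is drawn at 1 + k1 r^2 times it, then the intrinsics apply), "extrinsics" (4x4, takes a point from camera to world coordinates). Camera axes: x right, y down, z forward; pixel columns grow to the right and rows downward; lengths in mm; the calibration is good to about 2 mm. A picture is of the moment at which its call begins: read the wrist's pose just before it. calibration takes no time and is no camera call; for the wrist camera it gives the pose at the moment of the call.
- r.sign_off(): hands the job in; it is judged then, once.
Trained networks look in the newest picture that a camera, given by its name, has taken for a name from the list of things; names that differ only in an ending like _2 or _b are one class to them, and where a whole thing is asked for, a point or a joint stands for the part that bears it (a point fixed in the world has none). Each returns a list of dicts, best first, with "conf" (0 to 1); they miss things now and then, are a little off and sometimes report something else, mostly with a low value. They report only what shows in the picture. A call takes as long as a camera call.
- vision.cut_out(camera, thing): "region" (480x640 bool, what is visible of it) and "uv" ([column, row] in pixels, amid what is visible of it).
- vision.landmark_of(camera, thing): "uv" ([column, row] in pixels: a listed point, or the origin of a listed thing).
The state is a dict: "clock": time; "qpos": joint angles; "qvel": joint speeds; "joint_efforts": joint torques, N m; "eef_pos": TCP position; "tcp_rot": TCP orientation; "contact_force": force on the tool from outside, world axes, zero at the start; "wrist_torque": the same for the moment, N m; "opening": opening from 0.0 (shut) to 1.0 (fully open); "grasp_force": force on a finger pad.
Only numpy, scipy, OpenCV 4.12 (cv2) and the standard library are available. Lean on these libraries where they do the work, as an engineer would, in place of code of your own. Each camera call takes 0.05 s, during which the arm holds its last target. There are 200 camera calls.

## Task

Pick up the ring-handled transfer forceps and, keeping everything else of yours off the dish, use their tip to nudge the small dish of vials straight in under the tray's half-cover, in small gentle taps (a light finger's push, never a shove), until it sits square and fully home against the partition hidden in there. Feel for the partition: stop as soon as it is firmly met and never press the dish hard, and do not upset the vials. Then lay the forceps back on the rest bars in their own shallow dish, and leave the other things on the trolley where they stand.

Things in the scene. Friction and masses are not known exactly. Their poses are not given: they have to be found in the camera images.
- tray: Fixed steel instrument tray: flat base 340 (x) by 210 mm (y), 3 mm thick; near half has 12 mm high rims along its two sides only, the near (-x) end has no rim. The far half (x = 0 to +170 mm) is under a fixed half-cover with side walls, end wall and a roof 75 mm above the trolley top (wire handle on it up to 98 mm). Origin: centre of the underside of the base.
- mouth (a point): Middle of the half-cover's mouth, at tray x = 0, y = 0, z = 3 mm. The mouth is 204 mm wide, 69 mm high and looks to tray -x. Out of sight under the cover an upright partition, 50 mm high and as wide as the cover, is clipped square across the tray: the stop for the dish. It is firm: once met, the force rises steeply. Its near face is anywhere from 75 to 115 mm beyond the mouth, along tray +x.
- dish: Small open blue plastic dish, loose on the tray's base, 100 (x) by 80 (y) by 34 mm high, walls 3 mm, 0.25 to 0.45 kg with its three vials; it slides with 0.5 to 2 N. Origin: centre of its underside. Its x points in under the cover. At first it stands mostly in the open half. Only the forceps may touch it, pushing with no more than 10 N and no faster than 0.1 m/s.
- dish_near (a point): Middle of the dish's near (-x) outer wall, 20 mm above its underside: push here. Pushed off the middle, or askew at first, the dish turns a little; one far corner can then meet the partition first and hold there askew, until the lagging side is nudged up too (pushing at up to 30 mm to that side of this point).
- vial0: Glass injection vial with a green cap standing loose in the dish, 23 mm across and 45 mm high, 25 g. Origin: centre of its underside.
- vial1: Same kind of vial with a green cap, in the dish.
- vial2: Same kind of vial with a red cap, in the dish.
- forceps: Closed ring-handled steel transfer forceps, 180 mm long, lying flat, 8 mm thick, 90 g. x axis runs from the finger rings (x = -90 mm) to the round-ended jaw tip (x = +90 mm, 12 to 15 mm wide); z is up as they lie. Origin: centre of the underside. From x = -44 to +32 mm the two shanks lie side by side as a parallel-sided bar 11.5 mm wide (y).
- forceps_grip (a point): On the forceps at x = -5 mm, 4 mm above their underside: near the centre of mass, the place to grip across y. 95 mm behind the tip.
- rest: Forceps dish: shallow steel dish, fixed, 220 mm (its x) by 110 mm (its y), walls 3 mm thick and 16 mm high, floor 3 mm. Two green silicone rest bars, 12 mm wide, lie across it at x = -55 and +55 mm, their tops 10 mm above the trolley top; the forceps lie on them along the dish's x. Origin: centre of the underside.
- kidney: Bystander: steel kidney dish, about 195 by 105 mm, 36 mm high, 220 g, loose. Origin: about the middle of its underside.
- sanitiser: Bystander: white hand-sanitiser pump bottle with a blue label band, 64 mm across and 195 mm high, loose. Origin: centre of its underside.
- tape: Bystander: roll of white surgical tape lying flat, 72 mm across and 25 mm high, loose. Origin: centre of its underside.
- dish_far (a point): Middle of the dish's far (+x) outer wall, 14 mm above its underside: the side that meets the partition.

How it is judged:
By the outcome, as a careful person would: the job done as asked, in the order asked, and still so for the second after the job is handed in, with the robot touching nothing.
It also fails if it takes over 72 s, if anything falls off the work surface, if the arm or the gripper's body presses on something with over 40 N, if the wrist force passes 120 N, or if a joint passes its speed limit or range.

## Working session

There is one attempt and no reset: what is moved stays moved. The work goes in short steps, Python scripts to look and compute and a tool call to move; the robot and the scene stay as the last step left them, time stands still between calls to the robot, and variables do not carry over. Pictures are saved under pics/ and viewed, at most 10 in all, crops included, and the job is handed in when it is done.

Besides the shell and the picture viewer there is one more tool, called after ">>>" as name(argument=value, ...) on one line, values as JSON. play_rows: Moves the arm, as the interface text tells. Its arguments: {"type":"object","properties":{"steps":{"type":"array"},"grip_force":{"type":"number"}},"required":["steps"]}

```bash
mkdir -p pics; cat > h.py <<'E'
import numpy as np, cv2
from rig import r, vision
def ray(cal,uv):
    K=np.array(cal["mtx"],float); 
    d=np.array([(uv[0]-K[0,2])/K[0,0],(uv[1]-K[1,2])/K[1,1]]); s=d.copy()
    for _ in range(20): s=d/(1+cal["k1"]*(s@s))
    return np.array([s[0],s[1],1.0])
def at_z(cal,uv,z):
    T=np.array(cal["extrinsics"]); d=T[:3,:3]@ray(cal,uv); o=T[:3,3]
    return o+d*(z-o[2])/d[2]
def at_depth(cal,uv,dep):
    T=np.array(cal["extrinsics"]); return T[:3,:3]@(ray(cal,uv)*dep)+T[:3,3]
def cloud(cal,dep,mask):
    v,u=np.nonzero(mask&(dep>0))
    return np.array([at_depth(cal,(a,b),dep[b,a]) for a,b in zip(u,v)])
def save(n,p): cv2.imwrite(n,cv2.cvtColor(p,cv2.COLOR_RGB2BGR))
E
python3 - <<'E'
from h import *
np.set_printoptions(precision=1,suppress=True)
print(r.sense())
for c in("top","scene"):
    p,d=vision.grab_frame(c); cal=vision.calibration(c); save(f"pics/{c}0.png",p)
    print(c,np.array(cal["extrinsics"])[:3,3],cal["k1"])
    for n,z in (("tray",0),("mouth",3),("dish",3),("dish_near",23),("dish_far",17),("forceps",10),("forceps_grip",14),("rest",0),("kidney",0),("sanitiser",0),("tape",0),("vial0",6),("vial2",6)):
        for o in vision.landmark_of(c,n)[:2]: print(n,round(o["conf"],2),np.round(o["uv"],1),at_z(cal,o["uv"],z))
E
```

```text
{'clock': 0.0, 'qpos': array([-1.3,  0.4,  1.6,  0. ,  1.2, -0. ]), 'qvel': array([ 0.,  0., -0.,  0.,  0.,  0.]), 'joint_efforts': array([ -0. , -60.5, -34.2,  -0. ,   0. ,  -0. ]), 'eef_pos': array([ 180.3, -597.9,  230.5]), 'tcp_rot': array([-3.1, -0. ,  0.3]), 'contact_force': array([ 0. , -0.2, -0.3]), 'wrist_torque': array([-0. ,  0.1,  0. ]), 'grasp_force': 0.0, 'opening': 1.0019402762595626}
top [418.9   4.9 985.1] -0.01241609973567223
mouth 0.65 [319.9 215.2] [665.3  -6.    3. ]
dish 0.72 [321.1 232. ] [626.5  -8.7   3. ]
dish_near 0.65 [329.4 245.2] [592.8 -26.7  23. ]
dish_near 0.56 [317.  253.1] [575.2   0.4  23. ]
dish_far 0.91 [327.4 211.5] [670.4 -22.5  17. ]
forceps 0.81 [454.3 292.1] [ 492.2 -300.3   10. ]
forceps 0.31 [165.3 298.5] [476.3 328.6  10. ]
forceps_grip 0.97 [457.2 292.3] [ 491.4 -305.3   14. ]
rest 0.56 [452.8 293.2] [ 490.5 -299.9    0. ]
rest 0.2 [166.  292.4] [490.2 331.2   0. ]
kidney 0.94 [165.6 298.3] [477.3 331.3   0. ]
sanitiser 0.94 [181.  190.2] [723.3 311.9   0. ]
tape 0.81 [447.7 203.7] [ 694.8 -298.7    0. ]
vial0 0.66 [312.  240.9] [605.5  11.6   6. ]
vial0 0.56 [327.5 226.3] [639.  -23.1   6. ]
vial2 0.66 [312.  240.9] [605.5  11.6   6. ]
vial2 0.56 [327.5 226.3] [639.  -23.1   6. ]
scene [1159.4   46.4  646.7] -0.026351289156171524
tray 0.62 [291.3 295. ] [663.  -11.8  -0. ]
tray 0.59 [150.  216.2] [ 491.4 -308.7    0. ]
dish 0.6 [292.3 272.7] [616.4 -14.5   3. ]
dish_near 0.7 [300.  247.4] [573.4  -4.5  23. ]
forceps 0.97 [150.8 212.4] [ 491. -305.   10.]
forceps_grip 0.62 [153.5 210. ] [ 487.9 -299.5   14. ]
rest 0.78 [151.8 213.9] [ 484.6 -307.2    0. ]
kidney 0.63 [293.5 272.8] [613.9 -12.7   0. ]
sanitiser 0.55 [487.6 335.2] [717.9 304.7   0. ]
tape 0.95 [118.7 301.9] [ 701.  -297.8   -0. ]
vial0 0.82 [302.2 266.2] [602.6   1.7   6. ]
vial0 0.66 [284.6 261.1] [593.1 -30.5   6. ]
vial2 0.82 [302.2 266.2] [602.6   1.7   6. ]
vial2 0.66 [284.6 261.1] [593.1 -30.5   6. ]
```

```bash
python3 - <<'E'
import cv2
a=cv2.imread("pics/top0.png")[160:360,120:520]; cv2.imwrite("pics/top0c.png",cv2.resize(a,None,fx=2,fy=2,interpolation=3))
E
```

```text
(no output)
```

View pics/top0c.png

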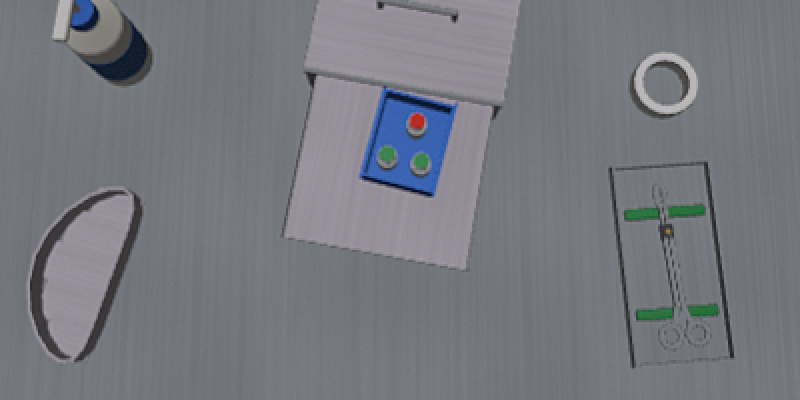

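View pics/scene0.png

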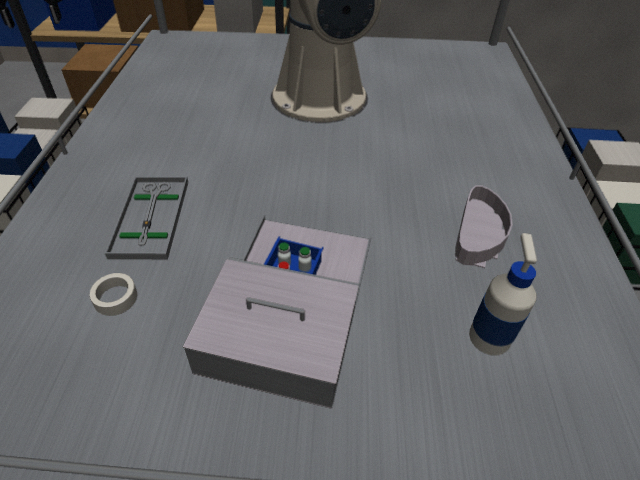

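The pictures show the tray ahead with its mouth looking towards the robot. The dish (crop 361–456, 88–194) is slightly askew, and the forceps lie on the right with their tip away from the robot (crop 659,190). The kidney dish and sanitiser are on the left.

```bash
python3 - <<'E'
from h import *
np.set_printoptions(precision=3,suppress=True)
s=r.sense(); print(s["eef_pos"],s["tcp_rot"])
for c in("top","scene"):
    p,d=vision.grab_frame(c); cal=vision.calibration(c)
    o=vision.cut_out(c,"forceps")[0]; m=o["region"]; print(c,"forceps",o["conf"],m.sum())
    v,u=np.nonzero(m); P=np.array([at_z(cal,(a,b),16)[:2] for a,b in zip(u,v)])
    (cx,cy),(w,h),an=cv2.minAreaRect(P.astype(np.float32)); print(cx,cy,w,h,an)
    q=P-P.mean(0); w_=np.linalg.svd(q,full_matrices=False)[2][0]; print("pca yaw",np.arctan(w_[1]/w_[0]))
    hsv=cv2.cvtColor(p,cv2.COLOR_RGB2HSV); b=((hsv[...,0]>100)&(hsv[...,0]<125)&(hsv[...,1]>120)&(hsv[...,2]>60)); 
    b[:, :240]=0; b[:,400:]=0; b[:200]=0; b[300:]=0
    if c=="top":
        b=cv2.morphologyEx(b.astype(np.uint8),cv2.MORPH_CLOSE,np.ones((9,9)))
        v,u=np.nonzero(b); P=np.array([at_z(cal,(a,e),37)[:2] for a,e in zip(u,v)],np.float32)
        rc=cv2.minAreaRect(P); print("dish rim",rc, cv2.boxPoints(rc))
        for n,uvz in {"trayNL":(262,278.5,3),"trayNR":(353.5,295,3),"roofL":(273,197,75),"roofR":(370.5,212,75)}.items(): print(n,at_z(cal,uvz[:2],uvz[2]))
        g=((hsv[...,0]>50)&(hsv[...,0]<80)&(hsv[...,1]>120)); g[:,:400]=0
        n,l,st,ce=cv2.connectedComponentsWithStats(g.astype(np.uint8))
        for i in range(1,n):
            if st[i,4]>15: print("green",at_z(cal,ce[i],10),st[i,4])
E
```

```text
[ 180.396 -598.408  231.263] [-3.142 -0.     0.293]
top forceps 0.88 567
493.3887634277344 -310.80059814453125 173.55108642578125 52.58544921875 0.4179931581020355
pca yaw 0.1424750299561615
dish rim ((623.807861328125, -14.114715576171875), (82.8939208984375, 104.50951385498047), 75.82626342773438) [[562.995 -41.505]
 [664.323 -67.095]
 [684.621  13.275]
 [583.293  38.866]]
trayNL [521.276 121.195   3.   ]
trayNR [485.741 -80.045   3.   ]
roofL [686.266  93.919  75.   ]
roofR [ 654.756 -111.538   75.   ]
green [ 551.997 -322.46    10.   ] 78
green [ 548.127 -272.637   10.   ] 76
green [ 442.927 -334.848   10.   ] 68
green [ 438.975 -281.536   10.   ] 82
scene forceps 0.84 507
489.7104187011719 -295.8305358886719 175.05592346191406 52.770145416259766 14.982468605041504
pca yaw 0.11393849300365623
```

>>> play_rows(steps=[{"delta_pos":[4.5,-2.2,0.7],"yaw":0.02,"jaw":45},{"delta_pos":[9,-4.5,1.5],"yaw":0.04,"jaw":45},{"delta_pos":[13.5,-6.8,2.2],"yaw":0.06,"jaw":45},{"delta_pos":[18,-9,3],"yaw":0.08,"jaw":45},{"delta_pos":[22.5,-11.3,3.7],"yaw":0.1,"jaw":45},{"delta_pos":[27,-13.6,4.5],"yaw":0.12,"jaw":45},{"delta_pos":[31.5,-15.9,5.2],"yaw":0.14,"jaw":45},{"delta_pos":[35.5,-17.9,6],"yaw":0.15,"jaw":45}])

```text
clock: 2.4
eef_pos: [468.5, -324.5, 171.8]
tcp_rot: [3.141, -0.001, 0.142]
contact_force: [0.2, -0.7, -0.7]
opening: 0.446
grasp_force: 0.0
```

>>> play_rows(steps=[{"delta_pos":[1.5,-1,0.2],"yaw":0,"jaw":45},{"delta_pos":[2.2,-1.6,0.5],"yaw":0,"jaw":45},{"delta_pos":[2.2,-1.6,0.5],"yaw":0,"jaw":45},{"delta_pos":[2.2,-1.6,0.5],"yaw":0,"jaw":45},{"delta_pos":[2.2,-1.6,0.5],"yaw":0,"jaw":45},{"delta_pos":[2.2,-1.6,0.5],"yaw":0,"jaw":45},{"delta_pos":[2.2,-1.6,0.5],"yaw":0,"jaw":45},{"delta_pos":[2.2,-1.6,0.5],"yaw":0,"jaw":45}])

```text
clock: 3.2
eef_pos: [486.3, -307.5, 166.8]
tcp_rot: [3.141, -0.0, 0.142]
contact_force: [0.2, -0.2, 0.4]
opening: 0.452
grasp_force: 0.0
```

```bash
cat > w.py <<'E'
from h import *
np.set_printoptions(precision=3,suppress=True)
s=r.sense(); print(s["clock"],s["eef_pos"],s["tcp_rot"],s["opening"])
cal=vision.calibration("wrist"); p,d=vision.grab_frame("wrist"); save("pics/w1.png",p); np.savez("w1.npz",d=d,p=p,T=cal["extrinsics"])
print(np.array(cal["extrinsics"]))
for n,z in (("forceps_grip",14),("forceps",10)):
    for o in vision.landmark_of("wrist",n)[:2]: print(n,o["conf"],o["uv"],at_z(cal,o["uv"],z))
o=vision.cut_out("wrist","forceps")[0]; m=o["region"]; v,u=np.nonzero(m)
i=np.random.default_rng(0).choice(len(u),min(4000,len(u)),False)
P=np.array([at_z(cal,(a,b),18)[:2] for a,b in zip(u[i],v[i])])
q=P-P.mean(0); a=np.linalg.svd(q,full_matrices=False)[2][0]; a*=np.sign(a[0]); n=np.array([-a[1],a[0]]); t=q@a; w=q@n
print("n",len(u),"pca yaw",np.arctan2(a[1],a[0]),P.mean(0),t.min(),t.max())
T=[];W=[]
for k in np.arange(t.min(),t.max(),6):
    j=(t>=k)&(t<k+6)
    if j.sum()>5: print(int(k),j.sum(),round(w[j].min(),1),round(w[j].max(),1),P.mean(0)+a*(k+3)+n*(w[j].min()+w[j].max())/2)
E
python3 w.py
```

```text
3.2 [ 486.34  -307.464  166.781] [ 3.141 -0.     0.142] 0.4519423241472266
[[   0.142   -0.94    -0.309  563.187]
 [  -0.99    -0.135   -0.044 -296.66 ]
 [  -0.       0.313   -0.95   309.623]
 [   0.       0.       0.       1.   ]]
forceps_grip 0.67 [313.3, 217.9] [ 485.008 -305.096   14.   ]
forceps 0.66 [312.7, 212.8] [ 488.531 -304.025   10.   ]
n 3624 pca yaw 0.12165982530808056 [ 483.942 -304.712] -81.61570944186231 95.62446746355867
-81 184 -25.3 24.8 [ 405.939 -314.506]
-75 231 -27.0 27.5 [ 411.83  -313.255]
-69 169 -27.8 27.5 [ 417.836 -312.932]
-63 229 -26.6 26.5 [ 423.779 -312.102]
-57 192 -23.6 23.7 [ 429.722 -311.273]
-51 141 -11.3 11.7 [ 435.665 -310.442]
-45 116 -9.3 9.0 [ 441.665 -310.071]
-39 98 -7.4 7.2 [ 447.608 -309.244]
-33 99 -6.3 6.4 [ 453.548 -308.388]
-27 90 -6.2 6.5 [ 459.491 -307.553]
-21 83 -6.0 6.5 [ 465.436 -306.739]
-15 92 -5.9 5.7 [ 471.434 -306.357]
-9 83 -5.8 5.8 [ 477.375 -305.507]
-3 98 -5.6 5.8 [ 483.318 -304.68 ]
2 91 -5.5 5.0 [ 489.313 -304.273]
8 78 -5.3 5.1 [ 495.255 -303.435]
14 93 -6.0 5.2 [ 501.249 -303.021]
20 98 -5.9 5.3 [ 507.194 -302.204]
26 94 -5.7 5.3 [ 513.132 -301.327]
32 113 -6.4 6.3 [ 519.075 -300.498]
38 135 -7.2 7.2 [ 525.021 -299.688]
44 115 -7.0 6.4 [ 531.014 -299.267]
50 87 -5.2 5.6 [ 536.91  -298.049]
56 94 -4.2 5.7 [ 542.799 -296.777]
62 96 -4.1 5.7 [ 548.745 -295.971]
68 112 -7.1 6.7 [ 554.823 -296.248]
74 155 -7.8 7.5 [ 560.77 -295.45]
80 156 -7.7 7.6 [ 566.716 -294.642]
86 137 -6.7 6.8 [ 572.659 -293.811]
92 65 -5.8 6.1 [ 578.603 -292.982]
```

View pics/w1.png

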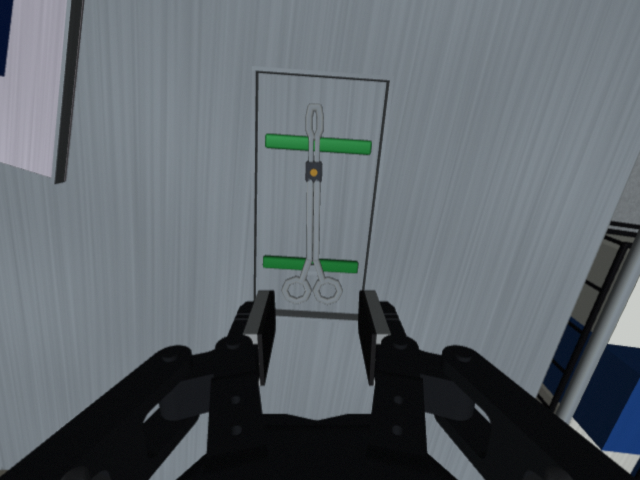

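The wrist view shows the forceps (rings 312,290; tip 314,105) centred between the fingers, so I'll descend and grip.

>>> play_rows(steps=[{"delta_pos":[0,-0.3,3.5],"yaw":0.018,"jaw":45},{"delta_pos":[0,-0.3,7.5],"yaw":0.018,"jaw":45},{"delta_pos":[0,-0.3,11],"yaw":0.018,"jaw":45},{"delta_pos":[0,-0.3,13.5],"yaw":0.018,"jaw":45},{"delta_pos":[0,-0.3,15],"yaw":0.018,"jaw":45},{"delta_pos":[0,-0.3,16.1],"yaw":0.018,"jaw":45},{"delta_pos":[0,-0.3,16.1],"yaw":0.018,"jaw":40},{"delta_pos":[0,-0.3,16.1],"yaw":0.018,"jaw":30}])

```text
clock: 4.2
eef_pos: [486.7, -304.4, 6.4]
tcp_rot: [3.141, -0.001, 0.125]
contact_force: [0.1, -0.2, -0.9]
opening: 0.299
grasp_force: 0.0
```

>>> play_rows(steps=[{"delta_pos":[0,0,0],"yaw":0,"jaw":20},{"delta_pos":[0,0,0],"yaw":0,"jaw":10},{"delta_pos":[0,0,0],"yaw":0,"jaw":0},{"delta_pos":[0,0,0],"yaw":0,"jaw":0},{"delta_pos":[0,0,0],"yaw":0,"jaw":0},{"delta_pos":[0,0,0],"yaw":0,"jaw":0},{"delta_pos":[0,0,0],"yaw":0,"jaw":0},{"delta_pos":[0,0,0],"yaw":0,"jaw":0}], grip_force=70)

```text
clock: 5.0
eef_pos: [486.9, -304.5, 7.0]
tcp_rot: [3.14, -0.002, 0.125]
contact_force: [0.1, 0.0, 4.9]
opening: 0.108
grasp_force: 68.5
```

>>> play_rows(steps=[{"delta_pos":[0,0,-0.5],"yaw":0,"jaw":0},{"delta_pos":[0,0,-1.5],"yaw":0,"jaw":0},{"delta_pos":[0,0,-3],"yaw":0,"jaw":0},{"delta_pos":[0,0,-5],"yaw":0,"jaw":0},{"delta_pos":[0,0,-7],"yaw":0,"jaw":0},{"delta_pos":[0,-1,-8.5],"yaw":0,"jaw":0},{"delta_pos":[0,-3,-9],"yaw":0.02,"jaw":0},{"delta_pos":[0.1,-6,-9],"yaw":0.04,"jaw":0}])

```text
clock: 5.8
eef_pos: [480.4, -244.5, 97.7]
tcp_rot: [3.14, -0.003, 0.083]
contact_force: [-0.5, 0.1, -1.4]
opening: 0.103
grasp_force: 68.5
```

>>> play_rows(steps=[{"delta_pos":[0.2,-4,0],"yaw":0.04,"jaw":0},{"delta_pos":[0.3,-8,0],"yaw":0.08,"jaw":0},{"delta_pos":[0.4,-12,0],"yaw":0.12,"jaw":0},{"delta_pos":[0.5,-16,0],"yaw":0.16,"jaw":0},{"delta_pos":[0.6,-20,0],"yaw":0.2,"jaw":0},{"delta_pos":[0.1,-23.5,0],"yaw":0.24,"jaw":0},{"delta_pos":[-0.1,-25.5,0],"yaw":0.253,"jaw":0},{"delta_pos":[-0.1,-26.3,0],"yaw":0.253,"jaw":0}])

```text
clock: 6.6
eef_pos: [455.4, 19.6, 96.3]
tcp_rot: [-3.141, 0.0, -0.166]
contact_force: [0.0, 0.6, -0.9]
opening: 0.107
grasp_force: 68.6
```

```bash
python3 - <<'E'
from h import *
np.set_printoptions(precision=3,suppress=True)
s=r.sense(); print(s["clock"],s["eef_pos"],s["tcp_rot"],s["opening"],s["contact_force"])
cal=vision.calibration("wrist"); p,d=vision.grab_frame("wrist"); save("pics/w2.png",p); np.savez("w2.npz",d=d,p=p)
for n,z in (("forceps_grip",97),("dish_near",23),("mouth",3),("dish",3)):
    for o in vision.landmark_of("wrist",n)[:2]: print(n,o["conf"],o["uv"],at_z(cal,o["uv"],z))
E
```

```text
6.6 [455.445  19.589  96.295] [-3.141  0.    -0.166] 0.10721878636712817 [ 0.002  0.556 -0.869]
forceps_grip 0.91 [314.6, 311.5] [450.443  20.22   97.   ]
dish_near 0.93 [321.4, 45.3] [572.736  -3.885  23.   ]
```

View pics/w2.png

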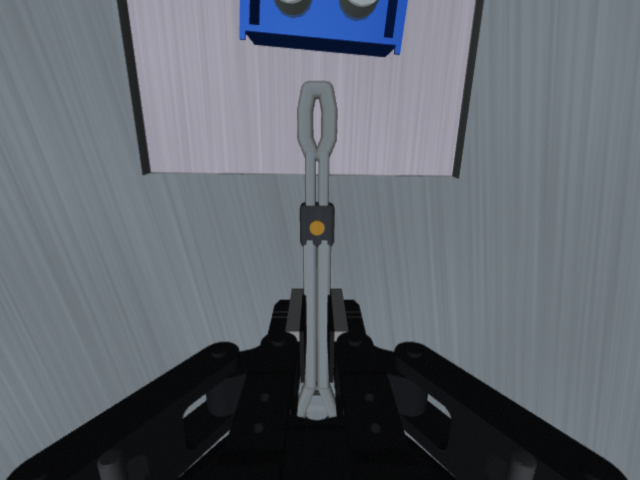

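The forceps are held straight, with the tip at (318,83). The dish's near rim runs (240,39)–(402,54), and the tray's near edge (144,174)–(458,178).

```bash
python3 - <<'E'
from h import *
np.set_printoptions(precision=2,suppress=True)
cal=vision.calibration("wrist"); z=np.load("w2.npz"); d=z["d"]
for uv in [(308,95),(327,95),(308,120),(329,120),(311,170),(323,190),(310,270),(323,270)]:
    print(uv,d[uv[1],uv[0]],at_depth(cal,uv,d[uv[1],uv[0]]))
print("tip",at_z(cal,(318,81),103), "dishrim",at_z(cal,(240,39),37),at_z(cal,(402,54),37))
print("bottomcorners",at_z(cal,(254,46),3),at_z(cal,(390,56),3))
print("tray",at_z(cal,(144,174),3),at_z(cal,(458,178),3))
print("tray sides",at_z(cal,(122,0),3),at_z(cal,(482,0),3))
E
```

```text
(308, 95) 124.75637 [543.67   4.19 104.12]
(327, 95) 124.56052 [542.51  -2.57 104.34]
(308, 120) 126.64279 [535.25   5.67 104.95]
(329, 120) 126.80742 [533.97  -1.93 104.77]
(311, 170) 131.91905 [517.26   7.69 105.34]
(323, 190) 135.53339 [508.68   4.42 104.13]
(310, 270) 144.21335 [476.71  15.18 105.95]
(323, 270) 143.91573 [475.92   9.81 106.22]
tip [547.75  -0.16 103.  ] dishrim [581.11  34.81  37.  ] [560.19 -47.09  37.  ]
bottomcorners [584.11  32.7    3.  ] [564.88 -48.18   3.  ]
tray [521.26 123.33   3.  ] [483.01 -86.22   3.  ]
tray sides [620.21 103.44   3.  ] [ 585.05 -104.13    3.  ]
```

>>> play_rows(steps=[{"delta_pos":[0,0.3,0.5],"yaw":0.012,"jaw":0},{"delta_pos":[0,0.6,2],"yaw":0.012,"jaw":0},{"delta_pos":[0,0.9,4],"yaw":0.012,"jaw":0},{"delta_pos":[0,1,5.5],"yaw":0.012,"jaw":0},{"delta_pos":[0,1,6.7],"yaw":0.012,"jaw":0},{"delta_pos":[0,1,7.4],"yaw":0.012,"jaw":0},{"delta_pos":[0,1,7.6],"yaw":0.012,"jaw":0},{"delta_pos":[0,1,7.6],"yaw":0.012,"jaw":0}])

```text
clock: 7.65
eef_pos: [454.8, 7.6, 19.6]
tcp_rot: [3.142, 0.0, -0.18]
contact_force: [-0.4, -0.3, -1.0]
opening: 0.106
grasp_force: 68.6
```

```bash
python3 - <<'E'
from h import *
np.set_printoptions(precision=3,suppress=True)
s=r.sense(); print(s["clock"],s["eef_pos"],s["tcp_rot"],s["contact_force"])
cal=vision.calibration("wrist"); p,d=vision.grab_frame("wrist"); save("pics/w3.png",p); np.savez("w3.npz",d=d,p=p)
for n,z in (("dish_near",23),):
    for o in vision.landmark_of("wrist",n)[:2]: print(n,o["conf"],o["uv"],at_z(cal,o["uv"],z))
E
```

```text
7.65 [454.826   7.608  19.572] [ 3.142  0.    -0.18 ] [-0.385 -0.318 -1.009]
```

View pics/w3.png

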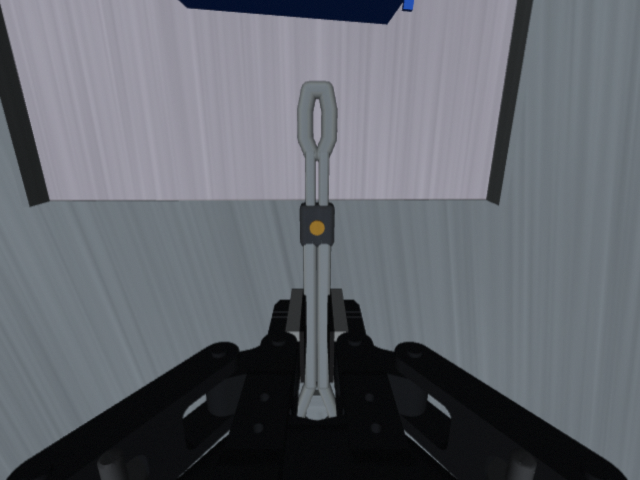

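The tip (318,83) stands about 11 mm right of the middle of the dish's near bottom edge (190,9)–(388,24). The tray edge lies square to the tool. Next is the gap, then the taps.

```bash
python3 - <<'E'
from h import *
np.set_printoptions(precision=2,suppress=True)
cal=vision.calibration("wrist")
R=np.array([[np.cos(.18),-np.sin(.18)],[np.sin(.18),np.cos(.18)]])
e=r.sense()["eef_pos"][:2]
for n,uv,z in (("L",(190,9),3),("R",(388,24),3),("tip",(318,81),23),("trayL",(48,201),3),("trayR",(490,203),3)):
    print(n,R@(at_z(cal,uv,z)[:2]-e))
E
```

```text
L [121.52  49.52]
R [116.33 -30.01]
tip [93.05 -1.64]
trayL [ 43.42 125.18]
trayR [ 42.55 -82.92]
```

>>> play_rows(steps=[{"delta_pos":[0.5,0,0],"yaw":0,"jaw":0},{"delta_pos":[1,0,0],"yaw":0,"jaw":0},{"delta_pos":[1.5,0,0],"yaw":0,"jaw":0},{"delta_pos":[2,0,0],"yaw":0,"jaw":0},{"delta_pos":[2.3,0,0],"yaw":0,"jaw":0},{"delta_pos":[2.6,0,0],"yaw":0,"jaw":0},{"delta_pos":[2.9,0,0],"yaw":0,"jaw":0},{"delta_pos":[3.2,0,0],"yaw":0,"jaw":0}])

```text
clock: 8.55
eef_pos: [485.9, 1.9, 19.5]
tcp_rot: [3.141, 0.001, -0.18]
contact_force: [-1.6, -0.1, -1.1]
opening: 0.107
grasp_force: 68.6
```

>>> play_rows(steps=[{"delta_pos":[0.2,0,0],"yaw":0,"jaw":0},{"delta_pos":[0.4,0,0],"yaw":0,"jaw":0},{"delta_pos":[0.5,0,0],"yaw":0,"jaw":0},{"delta_pos":[0.5,0,0],"yaw":0,"jaw":0},{"delta_pos":[0.2,0,0],"yaw":0,"jaw":0},{"delta_pos":[0,0,0],"yaw":0,"jaw":0},{"delta_pos":[0,0,0],"yaw":0,"jaw":0},{"delta_pos":[0,0,0],"yaw":0,"jaw":0}])

```text
clock: 9.35
eef_pos: [486.3, 2.0, 19.7]
tcp_rot: [-3.142, -0.0, -0.18]
contact_force: [0.2, 0.2, -0.3]
opening: 0.11
grasp_force: 68.6
```

```bash
cat > dish.py <<'E'
from h import *
np.set_printoptions(precision=3,suppress=True)
s=r.sense(); e=s["eef_pos"][:2]; print(s["clock"],s["eef_pos"],s["tcp_rot"][2],s["contact_force"])
a=.178;ex=np.array([np.cos(a),-np.sin(a)]); ey=np.array([np.sin(a),np.cos(a)])
M=np.array([455.0,7.6])  # tcp at tap start
print("tcp along/across",(e-M)@ex,(e-M)@ey)
cal=vision.calibration("top"); p,d=vision.grab_frame("top")
hsv=cv2.cvtColor(p,cv2.COLOR_RGB2HSV); b=((hsv[...,0]>100)&(hsv[...,0]<125)&(hsv[...,1]>120)&(hsv[...,2]>60)); b[:,:270]=0;b[:,380:]=0;b[:195]=0;b[270:]=0
b=cv2.morphologyEx(b.astype(np.uint8),cv2.MORPH_CLOSE,np.ones((5,5)))
u=np.nonzero(b.any(0))[0]; L=[]
for c in u[2:-2]:
    rr=np.nonzero(b[:,c])[0].max(); q=at_z(cal,(c,rr),37)[:2]-M; L.append((q@ey,q@ex))
L=np.array(L); print("y range",L[:,0].min(),L[:,0].max())
k=abs(L[:,0]-L[:,0].mean())<30
for _ in range(3):
    f=np.polyfit(L[k,0],L[k,1],1); res=abs(L[:,1]-np.polyval(f,L[:,0])); k=res<2.5
print("near edge rel. yaw",-np.arctan(f[0]),"n",k.sum(),"x at mean y",np.polyval(f,L[:,0].mean()))
cal=vision.calibration("wrist"); p,d=vision.grab_frame("wrist"); cv2.imwrite("pics/wl.png",p[...,::-1])
for n,z in (("dish_near",23),):
    for o in vision.landmark_of("wrist",n)[:1]:
        q=at_z(cal,o["uv"],z)[:2]-M; print(n,o["conf"],o["uv"],q@ex,q@ey)
E
python3 dish.py
```

```text
9.35 [486.306   2.016  19.73 ] -0.18015931285879705 [ 0.21   0.223 -0.29 ]
tcp along/across 31.79976096691399 0.04718108946103636
y range -31.623075191566254 47.551651443140464
near edge rel. yaw 0.16264000006722826 n 33 x at mean y 137.40410283311627
dish_near 0.87 [288.7, 68.6] 129.0751468380897 8.964323680881847
```

View pics/wl.png

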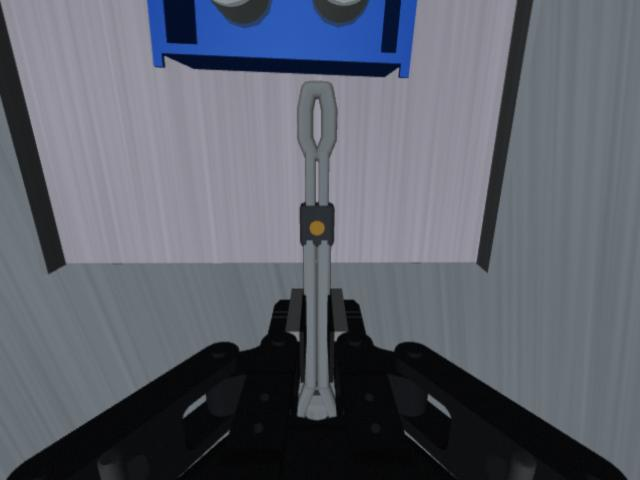

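Rim corners at (155,67) and (410,77): the skew has halved to about -0.04 and the tip is still 11 mm right of the middle. I'll tap there again.

```bash
cat > dw.py <<'E'
from h import *
import sys
np.set_printoptions(precision=3,suppress=True)
s=r.sense(); e=s["eef_pos"][:2]; print(s["clock"],s["eef_pos"],s["tcp_rot"],s["contact_force"])
a=.178;ex=np.array([np.cos(a),-np.sin(a)]); ey=np.array([np.sin(a),np.cos(a)]); M=np.array([455.0,7.6])
print("tcp along/across",(e-M)@ex,(e-M)@ey)
cal=vision.calibration("wrist"); p,d=vision.grab_frame("wrist"); cv2.imwrite("pics/wl.png",p[...,::-1])
hsv=cv2.cvtColor(p,cv2.COLOR_RGB2HSV); b=((hsv[...,0]>100)&(hsv[...,0]<125)&(hsv[...,1]>120)&(hsv[...,2]>140)); b[300:]=0;b[:,:60]=0;b[:,520:]=0
n,l,st,ce=cv2.connectedComponentsWithStats(b.astype(np.uint8)); i=1+st[1:,4].argmax(); b=l==i
c=np.nonzero(b.any(0))[0]
def edge(lo,hi):
    R=[np.nonzero(b[:,k])[0].max() for k in range(lo,hi+1)]; j=int(np.argmax(R)); return (lo+j,R[j])
P=edge(c[0],c[0]+12),edge(c[-1]-12,c[-1])
q=[at_z(cal,x,37)[:2]-M for x in P]; q=[(v@ex,v@ey) for v in q]
print(P,"L,R (along,across)",np.array(q),"rel yaw",-np.arctan2(q[0][0]-q[1][0],q[0][1]-q[1][1]))
t=at_z(cal,(318,81),23)[:2]-M; print("tip",t@ex,t@ey,"mid",np.mean(q,0))
E
true
```

>>> play_rows(steps=[{"delta_pos":[0.3,0,0],"yaw":0,"jaw":0},{"delta_pos":[0.5,0,0],"yaw":0,"jaw":0},{"delta_pos":[0.8,0,0],"yaw":0,"jaw":0},{"delta_pos":[1.1,0,0],"yaw":0,"jaw":0},{"delta_pos":[1.4,0,0],"yaw":0,"jaw":0},{"delta_pos":[1.6,0,0],"yaw":0,"jaw":0},{"delta_pos":[1.3,0,0],"yaw":0,"jaw":0},{"delta_pos":[1.2,0,0],"yaw":0,"jaw":0}])

```text
clock: 10.3
eef_pos: [497.9, -0.2, 19.6]
tcp_rot: [-3.142, -0.0, -0.18]
contact_force: [-0.4, -0.8, -0.0]
opening: 0.109
grasp_force: 68.6
```

```bash
python3 dw.py
```

```text
10.3 [497.87   -0.151  19.611] [-3.142 -0.    -0.18 ] [-0.441 -0.775 -0.013]
tcp along/across 43.564783202815946 -0.03806144010285706
((np.int64(155), np.int64(73)), (np.int64(403), np.int64(74))) L,R (along,across) [[137.589  52.063]
 [137.172 -29.891]] rel yaw -0.005094636981479397
tip 136.6454360565108 -1.838143201880895 mid [137.38   11.086]
```

>>> play_rows(steps=[{"delta_pos":[-0.3,-0.4,0],"yaw":0,"jaw":0},{"delta_pos":[-0.3,-0.8,0],"yaw":0,"jaw":0},{"delta_pos":[-0.2,-1.25,0],"yaw":0,"jaw":0},{"delta_pos":[0.1,-1.25,0],"yaw":0,"jaw":0},{"delta_pos":[0.4,-1.25,0],"yaw":0,"jaw":0},{"delta_pos":[0.7,-1.25,0],"yaw":0,"jaw":0},{"delta_pos":[1,-1.25,0],"yaw":0,"jaw":0},{"delta_pos":[1.3,-1.25,0],"yaw":0,"jaw":0}])

```text
clock: 11.15
eef_pos: [513.0, 9.7, 19.5]
tcp_rot: [3.141, 0.001, -0.18]
contact_force: [-1.1, -0.3, -0.7]
opening: 0.103
grasp_force: 68.6
```

>>> play_rows(steps=[{"delta_pos":[-0.3,0,0],"yaw":0,"jaw":0},{"delta_pos":[-0.1,0,0],"yaw":0,"jaw":0},{"delta_pos":[0.2,0,0],"yaw":0,"jaw":0},{"delta_pos":[0.5,0,0],"yaw":0,"jaw":0},{"delta_pos":[0.8,0,0],"yaw":0,"jaw":0},{"delta_pos":[1.1,0,0],"yaw":0,"jaw":0},{"delta_pos":[1.2,0,0],"yaw":0,"jaw":0},{"delta_pos":[0.9,0,0],"yaw":0,"jaw":0}])

```text
clock: 11.95
eef_pos: [522.8, 8.1, 19.8]
tcp_rot: [-3.141, -0.001, -0.18]
contact_force: [0.5, -0.7, -0.5]
opening: 0.106
grasp_force: 68.6
```

```bash
python3 dw.py
```

```text
11.95 [522.795   8.114  19.775] [-3.141 -0.001 -0.18 ] [ 0.5   -0.74  -0.455]
tcp along/across 66.63308417057239 12.509992626413233
((np.int64(195), np.int64(79)), (np.int64(444), np.int64(81))) L,R (along,across) [[158.774  51.659]
 [158.005 -31.234]] rel yaw -0.009287011309801314
tip 159.65420817399888 10.683258945468857 mid [158.389  10.213]
```

>>> play_rows(steps=[{"delta_pos":[0.1,0.2,0],"yaw":0,"jaw":0},{"delta_pos":[0.3,0.2,0],"yaw":0,"jaw":0},{"delta_pos":[0.6,0.2,0],"yaw":0,"jaw":0},{"delta_pos":[0.9,0.2,0],"yaw":0,"jaw":0},{"delta_pos":[1.2,0.2,0],"yaw":0,"jaw":0},{"delta_pos":[1.4,0.2,0],"yaw":0,"jaw":0},{"delta_pos":[1.4,0.2,0],"yaw":0,"jaw":0},{"delta_pos":[1.1,0.2,0],"yaw":0,"jaw":0}])

```text
clock: 12.8
eef_pos: [533.1, 4.2, 19.7]
tcp_rot: [-3.141, -0.001, -0.18]
contact_force: [0.4, -0.3, -0.0]
opening: 0.106
grasp_force: 68.6
```

>>> play_rows(steps=[{"delta_pos":[0.1,0,0],"yaw":0,"jaw":0},{"delta_pos":[0.3,0,0],"yaw":0,"jaw":0},{"delta_pos":[0.5,0,0],"yaw":0,"jaw":0},{"delta_pos":[0.7,0,0],"yaw":0,"jaw":0},{"delta_pos":[0.9,0,0],"yaw":0,"jaw":0},{"delta_pos":[1.1,0,0],"yaw":0,"jaw":0},{"delta_pos":[1.2,0,0],"yaw":0,"jaw":0},{"delta_pos":[1.2,0,0],"yaw":0,"jaw":0}])

```text
clock: 13.6
eef_pos: [544.4, 2.0, 19.6]
tcp_rot: [-3.142, -0.0, -0.18]
contact_force: [-0.1, 0.1, -0.7]
opening: 0.107
grasp_force: 68.6
```

```bash
python3 dw.py
```

```text
13.6 [544.426   2.05   19.641] [-3.142 -0.    -0.18 ] [-0.061  0.121 -0.653]
tcp along/across 88.99627925639837 10.371337312943188
((np.int64(189), np.int64(88)), (np.int64(437), np.int64(89))) L,R (along,across) [[178.448  51.784]
 [177.99  -31.233]] rel yaw -0.005518500901390295
tip 182.06584670473126 8.556834522965847 mid [178.219  10.275]
```

>>> play_rows(steps=[{"delta_pos":[0.05,0.0,0],"yaw":0,"jaw":0},{"delta_pos":[0.1,0.0,0],"yaw":0,"jaw":0},{"delta_pos":[0.15,0.0,0],"yaw":0,"jaw":0},{"delta_pos":[0.2,0.0,0],"yaw":0,"jaw":0},{"delta_pos":[0.25,0.0,0],"yaw":0,"jaw":0},{"delta_pos":[0.3,0.0,0],"yaw":0,"jaw":0},{"delta_pos":[0.35,0.0,0],"yaw":0,"jaw":0},{"delta_pos":[0.4,0.0,0],"yaw":0,"jaw":0}])

```text
clock: 14.45
eef_pos: [548.2, 1.4, 19.6]
tcp_rot: [-3.142, -0.0, -0.18]
contact_force: [-1.7, 0.2, -0.9]
opening: 0.106
grasp_force: 68.6
```

```bash
python3 dw.py
```

```text
14.45 [548.197   1.352  19.647] [-3.142 -0.    -0.18 ] [-1.71   0.158 -0.932]
tcp along/across 92.83036470960293 10.352541099940275
((np.int64(190), np.int64(89)), (np.int64(437), np.int64(89))) L,R (along,across) [[181.898  51.462]
 [181.752 -31.233]] rel yaw -0.0017693002350107079
tip 185.82030873424915 8.545601084606382 mid [181.825  10.115]
```

>>> play_rows(steps=[{"delta_pos":[0.05,0,0],"yaw":0,"jaw":0},{"delta_pos":[0.1,0,0],"yaw":0,"jaw":0},{"delta_pos":[0.15,0,0],"yaw":0,"jaw":0},{"delta_pos":[0.15,0,0],"yaw":0,"jaw":0},{"delta_pos":[0.15,0,0],"yaw":0,"jaw":0},{"delta_pos":[0.15,0,0],"yaw":0,"jaw":0},{"delta_pos":[0.15,0,0],"yaw":0,"jaw":0},{"delta_pos":[0.15,0,0],"yaw":0,"jaw":0}])

```text
clock: 15.3
eef_pos: [549.7, 1.1, 19.7]
tcp_rot: [-3.142, -0.0, -0.18]
contact_force: [-0.9, -0.6, -0.5]
opening: 0.102
grasp_force: 68.6
```

>>> play_rows(steps=[{"delta_pos":[0.03,0,0],"yaw":0,"jaw":0},{"delta_pos":[0.05,0,0],"yaw":0,"jaw":0},{"delta_pos":[0.07,0,0],"yaw":0,"jaw":0},{"delta_pos":[0.09,0,0],"yaw":0,"jaw":0},{"delta_pos":[0.11,0,0],"yaw":0,"jaw":0},{"delta_pos":[0.13,0,0],"yaw":0,"jaw":0},{"delta_pos":[0.15,0,0],"yaw":0,"jaw":0},{"delta_pos":[0.17,0,0],"yaw":0,"jaw":0}])

```text
clock: 16.1
eef_pos: [551.3, 0.8, 19.6]
tcp_rot: [-3.142, 0.0, -0.18]
contact_force: [-0.8, -0.1, -0.9]
opening: 0.105
grasp_force: 68.6
```

>>> play_rows(steps=[{"delta_pos":[0.03,0,0],"yaw":0,"jaw":0},{"delta_pos":[0.05,0,0],"yaw":0,"jaw":0},{"delta_pos":[0.07,0,0],"yaw":0,"jaw":0},{"delta_pos":[0.09,0,0],"yaw":0,"jaw":0},{"delta_pos":[0.11,0,0],"yaw":0,"jaw":0},{"delta_pos":[0.13,0,0],"yaw":0,"jaw":0},{"delta_pos":[0.15,0,0],"yaw":0,"jaw":0},{"delta_pos":[0.17,0,0],"yaw":0,"jaw":0}])

```text
clock: 16.9
eef_pos: [553.0, 0.5, 19.7]
tcp_rot: [-3.142, 0.0, -0.18]
contact_force: [-0.9, 0.8, -1.2]
opening: 0.108
grasp_force: 68.6
```

>>> play_rows(steps=[{"delta_pos":[0.03,0,0],"yaw":0,"jaw":0},{"delta_pos":[0.05,0,0],"yaw":0,"jaw":0},{"delta_pos":[0.07,0,0],"yaw":0,"jaw":0},{"delta_pos":[0.09,0,0],"yaw":0,"jaw":0},{"delta_pos":[0.11,0,0],"yaw":0,"jaw":0},{"delta_pos":[0.13,0,0],"yaw":0,"jaw":0},{"delta_pos":[0.15,0,0],"yaw":0,"jaw":0},{"delta_pos":[0.17,0,0],"yaw":0,"jaw":0}])

```text
clock: 17.7
eef_pos: [554.6, 0.2, 19.6]
tcp_rot: [-3.142, 0.0, -0.18]
contact_force: [-0.8, -0.2, -0.9]
opening: 0.108
grasp_force: 68.6
```

>>> play_rows(steps=[{"delta_pos":[0.03,0,0],"yaw":0,"jaw":0},{"delta_pos":[0.05,0,0],"yaw":0,"jaw":0},{"delta_pos":[0.08,0,0],"yaw":0,"jaw":0},{"delta_pos":[0.1,0,0],"yaw":0,"jaw":0},{"delta_pos":[0.13,0,0],"yaw":0,"jaw":0},{"delta_pos":[0.15,0,0],"yaw":0,"jaw":0},{"delta_pos":[0.18,0,0],"yaw":0,"jaw":0},{"delta_pos":[0.2,0,0],"yaw":0,"jaw":0}])

```text
clock: 18.5
eef_pos: [556.6, -0.2, 19.7]
tcp_rot: [-3.142, 0.0, -0.18]
contact_force: [-0.9, 0.8, -1.1]
opening: 0.107
grasp_force: 68.6
```

>>> play_rows(steps=[{"delta_pos":[0.03,0,0],"yaw":0,"jaw":0},{"delta_pos":[0.05,0,0],"yaw":0,"jaw":0},{"delta_pos":[0.08,0,0],"yaw":0,"jaw":0},{"delta_pos":[0.1,0,0],"yaw":0,"jaw":0},{"delta_pos":[0.13,0,0],"yaw":0,"jaw":0},{"delta_pos":[0.15,0,0],"yaw":0,"jaw":0},{"delta_pos":[0.18,0,0],"yaw":0,"jaw":0},{"delta_pos":[0.2,0,0],"yaw":0,"jaw":0}])

```text
clock: 19.3
eef_pos: [558.6, -0.5, 19.6]
tcp_rot: [3.142, 0.0, -0.18]
contact_force: [-1.5, 0.3, 0.0]
opening: 0.108
grasp_force: 68.6
```

>>> play_rows(steps=[{"delta_pos":[0.03,0,0],"yaw":0,"jaw":0},{"delta_pos":[0.05,0,0],"yaw":0,"jaw":0},{"delta_pos":[0.08,0,0],"yaw":0,"jaw":0},{"delta_pos":[0.1,0,0],"yaw":0,"jaw":0},{"delta_pos":[0.13,0,0],"yaw":0,"jaw":0},{"delta_pos":[0.15,0,0],"yaw":0,"jaw":0},{"delta_pos":[0.18,0,0],"yaw":0,"jaw":0},{"delta_pos":[0.2,0,0],"yaw":0,"jaw":0}])

```text
clock: 20.1
eef_pos: [560.6, -0.9, 19.7]
tcp_rot: [-3.142, -0.0, -0.18]
contact_force: [-1.7, -0.5, -0.5]
opening: 0.105
grasp_force: 68.6
```

```bash
python3 dw.py
```

```text
20.1 [560.575  -0.881  19.667] [-3.142 -0.    -0.18 ] [-1.653 -0.501 -0.477]
tcp along/across 105.40887867138744 10.345905899696726
((np.int64(189), np.int64(89)), (np.int64(437), np.int64(89))) L,R (along,across) [[194.495  51.773]
 [194.348 -31.262]] rel yaw -0.0017657409813857112
tip 198.4175710835887 8.51880791726915 mid [194.422  10.255]
```

>>> play_rows(steps=[{"delta_pos":[0.03,0,0],"yaw":0,"jaw":0},{"delta_pos":[0.05,0,0],"yaw":0,"jaw":0},{"delta_pos":[0.08,0,0],"yaw":0,"jaw":0},{"delta_pos":[0.1,0,0],"yaw":0,"jaw":0},{"delta_pos":[0.13,0,0],"yaw":0,"jaw":0},{"delta_pos":[0.15,0,0],"yaw":0,"jaw":0},{"delta_pos":[0.18,0,0],"yaw":0,"jaw":0},{"delta_pos":[0.2,0,0],"yaw":0,"jaw":0}])

```text
clock: 20.95
eef_pos: [562.5, -1.3, 19.6]
tcp_rot: [3.142, 0.0, -0.18]
contact_force: [-1.8, -0.3, -0.5]
opening: 0.103
grasp_force: 68.6
```

>>> play_rows(steps=[{"delta_pos":[0.03,0,0],"yaw":0,"jaw":0},{"delta_pos":[0.05,0,0],"yaw":0,"jaw":0},{"delta_pos":[0.08,0,0],"yaw":0,"jaw":0},{"delta_pos":[0.1,0,0],"yaw":0,"jaw":0},{"delta_pos":[0.13,0,0],"yaw":0,"jaw":0},{"delta_pos":[0.15,0,0],"yaw":0,"jaw":0},{"delta_pos":[0.18,0,0],"yaw":0,"jaw":0},{"delta_pos":[0.2,0,0],"yaw":0,"jaw":0}])

```text
clock: 21.75
eef_pos: [564.5, -1.6, 19.6]
tcp_rot: [3.142, 0.0, -0.18]
contact_force: [-0.6, 0.3, -0.1]
opening: 0.106
grasp_force: 68.6
```

>>> play_rows(steps=[{"delta_pos":[0.03,0,0],"yaw":0,"jaw":0},{"delta_pos":[0.05,0,0],"yaw":0,"jaw":0},{"delta_pos":[0.08,0,0],"yaw":0,"jaw":0},{"delta_pos":[0.1,0,0],"yaw":0,"jaw":0},{"delta_pos":[0.13,0,0],"yaw":0,"jaw":0},{"delta_pos":[0.15,0,0],"yaw":0,"jaw":0},{"delta_pos":[0.18,0,0],"yaw":0,"jaw":0},{"delta_pos":[0.2,0,0],"yaw":0,"jaw":0}])

```text
clock: 22.55
eef_pos: [566.4, -1.9, 19.6]
tcp_rot: [3.142, 0.0, -0.18]
contact_force: [-1.5, 0.1, -2.0]
opening: 0.107
grasp_force: 68.6
```

>>> play_rows(steps=[{"delta_pos":[0.03,0,0],"yaw":0,"jaw":0},{"delta_pos":[0.05,0,0],"yaw":0,"jaw":0},{"delta_pos":[0.08,0,0],"yaw":0,"jaw":0},{"delta_pos":[0.1,0,0],"yaw":0,"jaw":0},{"delta_pos":[0.13,0,0],"yaw":0,"jaw":0},{"delta_pos":[0.15,0,0],"yaw":0,"jaw":0},{"delta_pos":[0.18,0,0],"yaw":0,"jaw":0},{"delta_pos":[0.2,0,0],"yaw":0,"jaw":0}])

```text
clock: 23.35
eef_pos: [568.4, -2.3, 19.7]
tcp_rot: [-3.142, -0.0, -0.18]
contact_force: [-1.7, 0.8, 0.2]
opening: 0.108
grasp_force: 68.6
```

>>> play_rows(steps=[{"delta_pos":[0.03,0,0],"yaw":0,"jaw":0},{"delta_pos":[0.05,0,0],"yaw":0,"jaw":0},{"delta_pos":[0.08,0,0],"yaw":0,"jaw":0},{"delta_pos":[0.1,0,0],"yaw":0,"jaw":0},{"delta_pos":[0.13,0,0],"yaw":0,"jaw":0},{"delta_pos":[0.15,0,0],"yaw":0,"jaw":0},{"delta_pos":[0.18,0,0],"yaw":0,"jaw":0},{"delta_pos":[0.2,0,0],"yaw":0,"jaw":0}])

```text
clock: 24.15
eef_pos: [570.4, -2.7, 19.7]
tcp_rot: [-3.142, 0.0, -0.18]
contact_force: [-2.3, -0.2, -1.1]
opening: 0.11
grasp_force: 68.6
```

>>> play_rows(steps=[{"delta_pos":[0.02,0,0],"yaw":0,"jaw":0},{"delta_pos":[0.03,0,0],"yaw":0,"jaw":0},{"delta_pos":[0.05,0,0],"yaw":0,"jaw":0},{"delta_pos":[0.06,0,0],"yaw":0,"jaw":0},{"delta_pos":[0.07,0,0],"yaw":0,"jaw":0},{"delta_pos":[0.08,0,0],"yaw":0,"jaw":0},{"delta_pos":[0.09,0,0],"yaw":0,"jaw":0},{"delta_pos":[0.1,0,0],"yaw":0,"jaw":0}])

```text
clock: 24.95
eef_pos: [571.4, -2.8, 19.6]
tcp_rot: [3.142, 0.0, -0.18]
contact_force: [-1.4, 0.2, -0.3]
opening: 0.111
grasp_force: 68.6
```

>>> play_rows(steps=[{"delta_pos":[0.03,0,0],"yaw":0,"jaw":0},{"delta_pos":[0.05,0,0],"yaw":0,"jaw":0},{"delta_pos":[0.08,0,0],"yaw":0,"jaw":0},{"delta_pos":[0.1,0,0],"yaw":0,"jaw":0},{"delta_pos":[0.13,0,0],"yaw":0,"jaw":0},{"delta_pos":[0.15,0,0],"yaw":0,"jaw":0},{"delta_pos":[0.18,0,0],"yaw":0,"jaw":0},{"delta_pos":[0.2,0,0],"yaw":0,"jaw":0}])

```text
clock: 25.75
eef_pos: [573.4, -3.2, 19.6]
tcp_rot: [3.142, -0.0, -0.18]
contact_force: [-1.4, 1.4, -1.0]
opening: 0.108
grasp_force: 68.6
```

>>> play_rows(steps=[{"delta_pos":[0.03,0,0],"yaw":0,"jaw":0},{"delta_pos":[0.05,0,0],"yaw":0,"jaw":0},{"delta_pos":[0.08,0,0],"yaw":0,"jaw":0},{"delta_pos":[0.1,0,0],"yaw":0,"jaw":0},{"delta_pos":[0.13,0,0],"yaw":0,"jaw":0},{"delta_pos":[0.15,0,0],"yaw":0,"jaw":0},{"delta_pos":[0.18,0,0],"yaw":0,"jaw":0},{"delta_pos":[0.2,0,0],"yaw":0,"jaw":0}])

```text
clock: 26.55
eef_pos: [575.3, -3.6, 19.7]
tcp_rot: [3.142, -0.0, -0.18]
contact_force: [-0.8, -0.8, -0.4]
opening: 0.109
grasp_force: 68.6
```

```bash
python3 dw.py
```

```text
26.55 [575.335  -3.576  19.663] [ 3.142 -0.    -0.18 ] [-0.84  -0.833 -0.442]
tcp along/across 120.41265895080821 10.30738950618902
((np.int64(189), np.int64(89)), (np.int64(432), np.int64(89))) L,R (along,across) [[209.495  51.739]
 [209.353 -29.623]] rel yaw -0.0017423302098912292
tip 213.41738555866849 8.485535385704495 mid [209.424  11.058]
```

>>> play_rows(steps=[{"delta_pos":[0.03,0,0],"yaw":0,"jaw":0},{"delta_pos":[0.05,0,0],"yaw":0,"jaw":0},{"delta_pos":[0.08,0,0],"yaw":0,"jaw":0},{"delta_pos":[0.1,0,0],"yaw":0,"jaw":0},{"delta_pos":[0.13,0,0],"yaw":0,"jaw":0},{"delta_pos":[0.15,0,0],"yaw":0,"jaw":0},{"delta_pos":[0.17,0,0],"yaw":0,"jaw":0},{"delta_pos":[0.18,0,0],"yaw":0,"jaw":0}])

```text
clock: 27.4
eef_pos: [577.1, -3.9, 19.6]
tcp_rot: [-3.142, 0.0, -0.18]
contact_force: [-0.8, -0.0, -0.9]
opening: 0.108
grasp_force: 68.6
```

>>> play_rows(steps=[{"delta_pos":[0.03,0,0],"yaw":0,"jaw":0},{"delta_pos":[0.05,0,0],"yaw":0,"jaw":0},{"delta_pos":[0.08,0,0],"yaw":0,"jaw":0},{"delta_pos":[0.1,0,0],"yaw":0,"jaw":0},{"delta_pos":[0.13,0,0],"yaw":0,"jaw":0},{"delta_pos":[0.15,0,0],"yaw":0,"jaw":0},{"delta_pos":[0.17,0,0],"yaw":0,"jaw":0},{"delta_pos":[0.18,0,0],"yaw":0,"jaw":0}])

```text
clock: 28.2
eef_pos: [578.9, -4.2, 19.7]
tcp_rot: [-3.142, -0.0, -0.18]
contact_force: [-0.8, 0.7, -1.5]
opening: 0.107
grasp_force: 68.6
```

>>> play_rows(steps=[{"delta_pos":[0.03,0,0],"yaw":0,"jaw":0},{"delta_pos":[0.05,0,0],"yaw":0,"jaw":0},{"delta_pos":[0.08,0,0],"yaw":0,"jaw":0},{"delta_pos":[0.1,0,0],"yaw":0,"jaw":0},{"delta_pos":[0.13,0,0],"yaw":0,"jaw":0},{"delta_pos":[0.15,0,0],"yaw":0,"jaw":0},{"delta_pos":[0.17,0,0],"yaw":0,"jaw":0},{"delta_pos":[0.18,0,0],"yaw":0,"jaw":0}])

```text
clock: 29.0
eef_pos: [580.6, -4.6, 19.6]
tcp_rot: [3.142, 0.0, -0.18]
contact_force: [-0.7, -0.3, -1.1]
opening: 0.105
grasp_force: 68.6
```

>>> play_rows(steps=[{"delta_pos":[0.03,0,0],"yaw":0,"jaw":0},{"delta_pos":[0.05,0,0],"yaw":0,"jaw":0},{"delta_pos":[0.08,0,0],"yaw":0,"jaw":0},{"delta_pos":[0.1,0,0],"yaw":0,"jaw":0},{"delta_pos":[0.13,0,0],"yaw":0,"jaw":0},{"delta_pos":[0.15,0,0],"yaw":0,"jaw":0},{"delta_pos":[0.17,0,0],"yaw":0,"jaw":0},{"delta_pos":[0.18,0,0],"yaw":0,"jaw":0}])

```text
clock: 29.8
eef_pos: [582.4, -4.9, 19.6]
tcp_rot: [-3.142, 0.0, -0.18]
contact_force: [-1.5, -0.6, -1.7]
opening: 0.108
grasp_force: 68.6
```

>>> play_rows(steps=[{"delta_pos":[0.03,0,0],"yaw":0,"jaw":0},{"delta_pos":[0.05,0,0],"yaw":0,"jaw":0},{"delta_pos":[0.08,0,0],"yaw":0,"jaw":0},{"delta_pos":[0.1,0,0],"yaw":0,"jaw":0},{"delta_pos":[0.12,0,0],"yaw":0,"jaw":0},{"delta_pos":[0.13,0,0],"yaw":0,"jaw":0},{"delta_pos":[0.14,0,0],"yaw":0,"jaw":0},{"delta_pos":[0.15,0,0],"yaw":0,"jaw":0}])

```text
clock: 30.6
eef_pos: [583.9, -5.1, 19.6]
tcp_rot: [-3.142, 0.0, -0.18]
contact_force: [-2.0, -0.2, -0.6]
opening: 0.104
grasp_force: 68.6
```

>>> play_rows(steps=[{"delta_pos":[0.02,0,0],"yaw":0,"jaw":0},{"delta_pos":[0.04,0,0],"yaw":0,"jaw":0},{"delta_pos":[0.06,0,0],"yaw":0,"jaw":0},{"delta_pos":[0.08,0,0],"yaw":0,"jaw":0},{"delta_pos":[0.1,0,0],"yaw":0,"jaw":0},{"delta_pos":[0.11,0,0],"yaw":0,"jaw":0},{"delta_pos":[0.12,0,0],"yaw":0,"jaw":0},{"delta_pos":[0.13,0,0],"yaw":0,"jaw":0}])

```text
clock: 31.4
eef_pos: [584.4, -5.4, 19.4]
tcp_rot: [3.141, 0.001, -0.18]
contact_force: [-5.5, 0.0, -0.7]
opening: 0.109
grasp_force: 68.6
```

```bash
python3 dw.py
```

```text
31.4 [584.421  -5.388  19.418] [ 3.141  0.001 -0.18 ] [-5.472  0.02  -0.662]
tcp along/across 129.67616943790802 10.132316767565122Traceback (most recent call last):
  File "dw.py", line 9, in <module>
    n,l,st,ce=cv2.connectedComponentsWithStats(b.astype(np.uint8)); i=1+st[1:,4].argmax(); b=l==i
                                                                        ~~~~~~~~~~~~~~~^^
ValueError: attempt to get argmax of an empty sequence
```

View pics/wl.png

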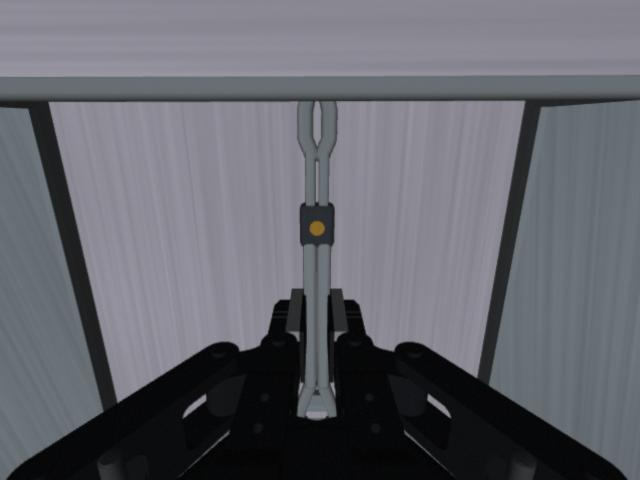

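Force rose to 5.5 N while the tip stopped advancing, so the partition is met. The dish is now hidden under the cover edge (row 77–100). I'll feel both sides gently to confirm it is square.

>>> play_rows(steps=[{"delta_pos":[-0.4,0.0,0],"yaw":0,"jaw":0},{"delta_pos":[-0.6,0.8,0],"yaw":0,"jaw":0},{"delta_pos":[-0.6,1.8,0],"yaw":0,"jaw":0},{"delta_pos":[-0.5,2.2,0],"yaw":0,"jaw":0},{"delta_pos":[-0.3,2.2,0],"yaw":0,"jaw":0},{"delta_pos":[-0.2,2.2,0],"yaw":0,"jaw":0},{"delta_pos":[-0.12,2.2,0],"yaw":0,"jaw":0},{"delta_pos":[-0.06,2.2,0],"yaw":0,"jaw":0}])

```text
clock: 32.25
eef_pos: [580.5, -26.7, 19.5]
tcp_rot: [3.142, 0.001, -0.18]
contact_force: [-1.8, -0.7, -0.6]
opening: 0.105
grasp_force: 68.6
```

>>> play_rows(steps=[{"delta_pos":[0.01,0,0],"yaw":0,"jaw":0},{"delta_pos":[0.02,0,0],"yaw":0,"jaw":0},{"delta_pos":[0.03,0,0],"yaw":0,"jaw":0},{"delta_pos":[0.04,0,0],"yaw":0,"jaw":0},{"delta_pos":[0.05,0,0],"yaw":0,"jaw":0},{"delta_pos":[0.06,0,0],"yaw":0,"jaw":0},{"delta_pos":[0.06,0,0],"yaw":0,"jaw":0},{"delta_pos":[0.06,0,0],"yaw":0,"jaw":0}])

```text
clock: 33.05
eef_pos: [580.6, -26.9, 19.5]
tcp_rot: [3.142, 0.001, -0.18]
contact_force: [-5.4, 1.1, -0.2]
opening: 0.109
grasp_force: 68.6
```

```bash
python3 dw.py 2>/dev/null
```

```text
33.05 [580.581 -26.911  19.46 ] [ 3.142  0.001 -0.18 ] [-5.411  1.089 -0.171]
tcp along/across 129.707564437517 -11.729899895238171
```

>>> play_rows(steps=[{"delta_pos":[-0.4,0,0],"yaw":0,"jaw":0},{"delta_pos":[-0.6,-1.5,0],"yaw":0,"jaw":0},{"delta_pos":[-0.6,-3,0],"yaw":0,"jaw":0},{"delta_pos":[-0.5,-4.4,0],"yaw":0,"jaw":0},{"delta_pos":[-0.3,-4.4,0],"yaw":0,"jaw":0},{"delta_pos":[-0.2,-4.4,0],"yaw":0,"jaw":0},{"delta_pos":[-0.12,-4.4,0],"yaw":0,"jaw":0},{"delta_pos":[-0.06,-4.4,0],"yaw":0,"jaw":0}])

```text
clock: 33.9
eef_pos: [588.2, 16.1, 19.5]
tcp_rot: [3.141, 0.001, -0.181]
contact_force: [-2.0, 0.6, -0.3]
opening: 0.109
grasp_force: 68.6
```

```bash
python3 dw.py 2>/dev/null
```

```text
33.9 [588.176  16.122  19.495] [ 3.141  0.001 -0.181] [-1.955  0.557 -0.254]
tcp along/across 129.56331160966832 31.967675153928983
```

>>> play_rows(steps=[{"delta_pos":[0.01,0,0],"yaw":0,"jaw":0},{"delta_pos":[0.02,0,0],"yaw":0,"jaw":0},{"delta_pos":[0.03,0,0],"yaw":0,"jaw":0},{"delta_pos":[0.04,0,0],"yaw":0,"jaw":0},{"delta_pos":[0.05,0,0],"yaw":0,"jaw":0},{"delta_pos":[0.06,0,0],"yaw":0,"jaw":0},{"delta_pos":[0.06,0,0],"yaw":0,"jaw":0},{"delta_pos":[0.06,0,0],"yaw":0,"jaw":0}])

```text
clock: 34.75
eef_pos: [588.3, 16.3, 19.4]
tcp_rot: [3.141, 0.001, -0.18]
contact_force: [-5.1, 0.2, 0.4]
opening: 0.105
grasp_force: 68.6
```

```bash
python3 dw.py 2>/dev/null
```

```text
34.75 [588.335  16.303  19.396] [ 3.141  0.001 -0.18 ] [-5.064  0.17   0.355]
tcp along/across 129.6869610026744 32.173534966398826
```

Contact comes at the same depth on both sides (129.69 and 129.71 mm), so the dish is square and home. Now I'll withdraw and carry the forceps back.

>>> play_rows(steps=[{"delta_pos":[-0.5,0,0],"yaw":0,"jaw":0},{"delta_pos":[-2,0,0],"yaw":0,"jaw":0},{"delta_pos":[-4.5,0,0],"yaw":0,"jaw":0},{"delta_pos":[-7.5,0,0],"yaw":0,"jaw":0},{"delta_pos":[-10,0,-0.5],"yaw":0,"jaw":0},{"delta_pos":[-11.5,0,-2],"yaw":0,"jaw":0},{"delta_pos":[-12,0,-4.5],"yaw":0,"jaw":0},{"delta_pos":[-12,0,-7],"yaw":0,"jaw":0}])

```text
clock: 35.6
eef_pos: [470.6, 38.0, 90.5]
tcp_rot: [-3.141, -0.001, -0.18]
contact_force: [0.7, -0.7, 0.9]
opening: 0.106
grasp_force: 68.6
```

>>> play_rows(steps=[{"delta_pos":[0.3,1.5,-0.3],"yaw":-0.02,"jaw":0},{"delta_pos":[1.2,5,-0.5],"yaw":-0.05,"jaw":0},{"delta_pos":[2.1,9,-0.5],"yaw":-0.09,"jaw":0},{"delta_pos":[3,13,-0.5],"yaw":-0.13,"jaw":0},{"delta_pos":[4,17,-0.5],"yaw":-0.17,"jaw":0},{"delta_pos":[4.9,21,-0.5],"yaw":-0.21,"jaw":0},{"delta_pos":[5.8,25,-0.5],"yaw":-0.25,"jaw":0},{"delta_pos":[6.5,28,-0.5],"yaw":-0.28,"jaw":0}])

```text
clock: 36.4
eef_pos: [485.8, -252.3, 95.3]
tcp_rot: [3.139, -0.003, 0.101]
contact_force: [0.7, -0.0, -0.7]
opening: 0.106
grasp_force: 68.7
```

>>> play_rows(steps=[{"delta_pos":[0.3,2.5,0],"yaw":-0.01,"jaw":0},{"delta_pos":[0.4,4,0],"yaw":-0.02,"jaw":0},{"delta_pos":[0.5,5,0],"yaw":-0.025,"jaw":0},{"delta_pos":[0.5,5.3,0],"yaw":-0.025,"jaw":0},{"delta_pos":[0.5,5.3,0],"yaw":-0.025,"jaw":0},{"delta_pos":[0.5,5.3,0],"yaw":-0.025,"jaw":0},{"delta_pos":[0.5,5.3,0],"yaw":-0.025,"jaw":0},{"delta_pos":[0.5,5.3,0],"yaw":-0.025,"jaw":0}])

```text
clock: 37.2
eef_pos: [495.0, -301.0, 94.7]
tcp_rot: [-3.142, 0.0, 0.125]
contact_force: [0.8, 0.2, -0.8]
opening: 0.106
grasp_force: 68.6
```

```bash
python3 - <<'E'
from h import *
np.set_printoptions(precision=3,suppress=True)
s=r.sense(); print(s["clock"],s["eef_pos"],s["tcp_rot"],s["opening"])
a=s["tcp_rot"][2]; dx=np.array([486.9,-304.5])-s["eef_pos"][:2]
print("tool dx,dy,dz cm",dx@[np.cos(a),np.sin(a)]/10,dx@[np.sin(a),-np.cos(a)]/10,(s["eef_pos"][2]-7)/10,"yaw",a-.125)
cal=vision.calibration("wrist"); p,d=vision.grab_frame("wrist"); save("pics/w9.png",p)
hsv=cv2.cvtColor(p,cv2.COLOR_RGB2HSV)
g=((hsv[...,0]>50)&(hsv[...,0]<80)&(hsv[...,1]>120))
n,l,st,ce=cv2.connectedComponentsWithStats(g.astype(np.uint8))
for i in range(1,n):
    if st[i,4]>60: print("green",ce[i],at_z(cal,ce[i],10))
for uv in [(308,95),(327,95),(310,270),(323,270)]: print(at_depth(cal,uv,d[uv[1],uv[0]]))
E
```

```text
37.2 [ 495.046 -300.991   94.716] [-3.142  0.     0.125] 0.10562248854859847
tool dx,dy,dz cm -0.852097214731544 0.2462055011094504 8.771609274297173 yaw 0.00043565615232110666
green [280.21  162.432] [ 545.916 -271.184   10.   ]
green [360.73  166.372] [ 549.98  -323.311   10.   ]
green [265.597 309.746] [ 437.18  -270.409   10.   ]
green [367.838 314.157] [ 443.074 -346.61    10.   ]
[ 581.552 -287.297  104.829]
[ 582.401 -294.008  104.835]
[ 514.56  -296.1    105.069]
[ 514.857 -301.543  104.174]
```

View pics/w9.png

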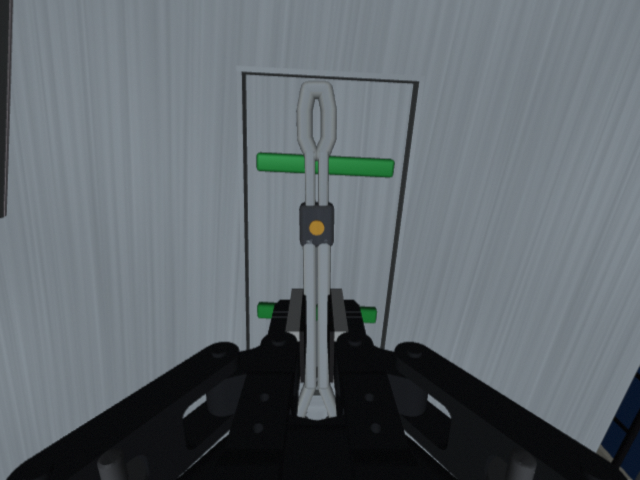

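The forceps are level above their rest, with the bars at rows 165 and 313. I'll shift back to the recorded pick pose and lower.

>>> play_rows(steps=[{"delta_pos":[-0.4,0.1,0.8],"yaw":0,"jaw":0},{"delta_pos":[-0.85,0.25,2.5],"yaw":0,"jaw":0},{"delta_pos":[-0.85,0.25,4.5],"yaw":0,"jaw":0},{"delta_pos":[-0.85,0.25,6.3],"yaw":0,"jaw":0},{"delta_pos":[-0.85,0.25,7.4],"yaw":0,"jaw":0},{"delta_pos":[-0.85,0.25,8.1],"yaw":0,"jaw":0},{"delta_pos":[-0.85,0.25,8.5],"yaw":0,"jaw":0},{"delta_pos":[-0.85,0.25,8.5],"yaw":0,"jaw":0}])

```text
clock: 38.05
eef_pos: [486.9, -305.1, 9.5]
tcp_rot: [-3.141, 0.0, 0.125]
contact_force: [-0.3, 0.4, -0.3]
opening: 0.109
grasp_force: 68.6
```

>>> play_rows(steps=[{"delta_pos":[0,0,0.05],"yaw":0,"jaw":0},{"delta_pos":[0,0,0.1],"yaw":0,"jaw":0},{"delta_pos":[0,0,0.15],"yaw":0,"jaw":0},{"delta_pos":[0,0,0.2],"yaw":0,"jaw":0},{"delta_pos":[0,0,0.22],"yaw":0,"jaw":0},{"delta_pos":[0,0,0.22],"yaw":0,"jaw":0},{"delta_pos":[0,0,0.22],"yaw":0,"jaw":0},{"delta_pos":[0,0,0.22],"yaw":0,"jaw":0}])

```text
clock: 38.85
eef_pos: [486.9, -305.1, 7.5]
tcp_rot: [3.142, -0.0, 0.125]
contact_force: [0.1, -0.4, -0.0]
opening: 0.109
grasp_force: 68.6
```

>>> play_rows(steps=[{"delta_pos":[0,0,0.02],"yaw":0,"jaw":0},{"delta_pos":[0,0,0.04],"yaw":0,"jaw":0},{"delta_pos":[0,0,0.06],"yaw":0,"jaw":0},{"delta_pos":[0,0,0.07],"yaw":0,"jaw":0},{"delta_pos":[0,0,0.07],"yaw":0,"jaw":0},{"delta_pos":[0,0,0.07],"yaw":0,"jaw":0},{"delta_pos":[0,0,0.07],"yaw":0,"jaw":0},{"delta_pos":[0,0,0.07],"yaw":0,"jaw":0}])

```text
clock: 39.65
eef_pos: [486.9, -305.1, 7.0]
tcp_rot: [3.142, -0.0, 0.125]
contact_force: [-1.1, 1.2, 5.7]
opening: 0.105
grasp_force: 69.4
```

In contact with the bars at the original height; releasing slowly and then rising.

>>> play_rows(steps=[{"delta_pos":[0,0,0],"yaw":0,"jaw":14},{"delta_pos":[0,0,0],"yaw":0,"jaw":18},{"delta_pos":[0,0,0],"yaw":0,"jaw":24},{"delta_pos":[0,0,0],"yaw":0,"jaw":32},{"delta_pos":[0,0,0],"yaw":0,"jaw":40},{"delta_pos":[0,0,0],"yaw":0,"jaw":45},{"delta_pos":[0,0,0],"yaw":0,"jaw":45},{"delta_pos":[0,0,0],"yaw":0,"jaw":45}])

```text
clock: 40.45
eef_pos: [486.9, -305.1, 6.7]
tcp_rot: [3.142, 0.0, 0.125]
contact_force: [-0.3, 0.6, -0.1]
opening: 0.453
grasp_force: 0.0
```

>>> play_rows(steps=[{"delta_pos":[0,0,-0.5],"yaw":0,"jaw":45},{"delta_pos":[0,0,-2],"yaw":0,"jaw":45},{"delta_pos":[0,0,-4.5],"yaw":0,"jaw":45},{"delta_pos":[0,0,-8],"yaw":0,"jaw":45},{"delta_pos":[0,0,-12],"yaw":0,"jaw":45},{"delta_pos":[0,0,-15],"yaw":0,"jaw":45},{"delta_pos":[0,0,-16],"yaw":0,"jaw":45},{"delta_pos":[0,0,-16],"yaw":0,"jaw":45}])

```text
clock: 41.25
eef_pos: [487.8, -305.7, 169.1]
tcp_rot: [3.139, -0.003, 0.125]
contact_force: [-0.4, 0.1, 0.1]
opening: 0.451
grasp_force: 0.0
```

```bash
sed -i 's/w1/w10/g' w.py; python3 w.py | sed -n '1,9p;30,40p'; python3 - <<'E'
from h import *
p,d=vision.grab_frame("scene"); save("pics/s2.png",p); q=cv2.imread("pics/w10.png"); s=cv2.imread("pics/s2.png")
cv2.imwrite("pics/end.png",np.hstack([cv2.resize(s,(400,300)),cv2.resize(q,(400,300))]))
E
```

```text
41.25 [ 487.802 -305.675  169.116] [ 3.139 -0.003  0.125] 0.4505769596849451
[[   0.125   -0.943   -0.307  564.384]
 [  -0.992   -0.118   -0.041 -295.963]
 [   0.002    0.31    -0.951  312.194]
 [   0.       0.       0.       1.   ]]
forceps_grip 0.65 [311.7, 220.3] [ 484.035 -302.551   14.   ]
forceps 0.76 [314.1, 212.0] [ 490.887 -303.848   10.   ]
n 3104 pca yaw 0.12348417791894077 [ 483.655 -305.775] -79.86071274470235 95.3298992852784
-79 190 -24.6 24.9 [ 407.362 -315.1  ]
46 102 -6.5 5.3 [ 532.497 -300.341]
52 87 -4.8 4.4 [ 538.399 -299.179]
58 70 -3.9 3.5 [ 544.353 -298.434]
64 83 -4.7 4.3 [ 550.305 -297.683]
70 101 -6.3 6.8 [ 556.21  -296.539]
76 112 -7.1 6.8 [ 562.213 -296.194]
82 105 -7.0 6.7 [ 568.167 -295.456]
88 120 -6.2 6.7 [ 574.071 -294.313]
94 22 -4.5 4.2 [ 580.074 -293.967]
```

View pics/end.png

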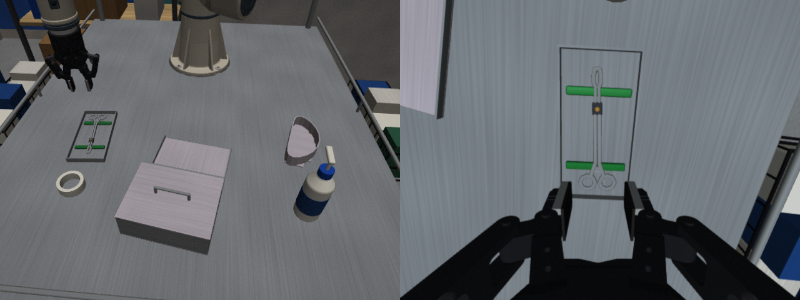

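The forceps lie back across both green bars (right half, 597,70–187). The dish is under the cover, and the tape, kidney dish and sanitiser have not moved.

```bash
python3 -c "
from rig import r
print(r.sign_off())"
```

```text
the job is handed in; nothing more can be done
None
```

The job is handed in: I tapped the dish home until it met the partition at about 5.5 N, and it felt square on both sides. The forceps are back on their rest bars and the other things were not touched. The vials were out of sight under the cover at the end, so I could not see that they were still upright.

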